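# Clear the workbench: offcuts, stain tins and chisel to their trays

### The arm

A 6-joint arm with a two-finger parallel gripper is mounted at the origin on the work surface. World frame = base frame: x ahead of the robot, y to its left, z up, the work surface at z = 0. Lengths are in m, angles in rad, forces in N, time in s.
With the tool pointing down it reaches from about 0.375 to 0.925 m from the base axis. Payload 5.7 kg.
Tool frame: the origin (TCP) lies on the centre line of the jaws, within the pads' length; the fingertips stand 22 mm ahead of it and the grasp point (between the pads) lies 3 mm ahead of it; z points along the fingers, y is the line along which they close (so a half turn about z gives the same grasp; the last joint's range is limited). The gripper opens to 85 mm and grips with 20 to 120 N. Pads are 22 mm wide; open, the fingers measure 114 mm over their backs; the gripper's body (76 mm by 85 mm) begins 54 mm behind the grasp point. The pads swing forward as they close: fully open they stand 13 mm farther back than shut.
Start: joints at [1.109, 0.359, 1.51, -0, 1.272, -0.115], TCP at [0.204, 0.564, 0.253] pointing down, gripper open.
Joint ranges: [-2.97, 2.97], [-1.01, 2.36], [0.21, 2.38], [-0.96, 4.11], [0.2, 2.71], [-2.98, 2.98]. Speed limits (rad/s): [2.39, 2.39, 3.14, 3.14, 3.14, 3.14].

### API

Orientations are given as a unit quaternion [x, y, z, w].
In Python, from workcell import ctrl gives the robot as it stands.
- The arm moves only by the tool drive_tool, never from a script. Its argument "commands" is a list of rows, each a list of 5 numbers: the shift along the tool's x, y, z in units of 30 mm (1.0 is 30 mm), then the turn about the tool's z in units of 6 degrees (1.0 is 6 degrees), then the opening, from 0 (shut) to 1 (fully open). In form: [[tx, ty, tz, turn, claw], ...]. A call has 1 to 20 rows; each row shifts and turns the commanded pose from where the row before left it, along the tool's axes as they then stand; what a row does not reach is not made up. A row lasts 1/12 s, in which the tool goes at most 41.7 mm and 7.16 degrees, less where a joint would pass 70% of its speed; a pose out of reach is approached as far as the arm can. A call is refused whole if a number of a shift passes 1 or a number of a turn 1, either way. A call with a gripper value outside its range is refused whole. The fingers move at their own pace and stop on an object; "force" is the grip in N (left out, the last holds). Time passes only in rows, so rows that do not move let the fingers close. It gives the time, the measured TCP pose, the force, the opening and the grip force at its end, in the units of the state.
- ctrl.get_obs(): the state, without advancing time (a new reading comes with each control period).
- ctrl.grab_frame(name): name is "scene" or "top" or "wrist"; returns the picture (400x640x3 uint8, red, green, blue); there is no depth.
- ctrl.calibration(name): a dict with "vfov" (degrees; the focal length in pixels is half the picture's height over the tangent of half this angle, whatever the lens; pixels are square), "cx", "cy" (the principal point, pixels), "distortion" ([k1, k2, p1, p2, k3] as OpenCV has them; the pictures are not rectified), "rvec" (rotation vector, rad) and "tvec" (3), from world to camera coordinates, as OpenCV has them; the wrist camera has in their place "mount" (4x4, takes a point from camera to tool coordinates, whose origin is the TCP and whose axes are the flange's). Camera axes: x right, y down, z forward; pixel columns grow to the right and rows downward; lengths in m; the calibration is good to about 2 mm. A picture is of the moment at which its call begins: read the wrist's pose just before it. calibration takes no time and is no camera call.
- ctrl.finish_job(): hands the job in; it is judged then, once.
The state is a dict: "time": time; "joint_positions": joint angles; "qvel": joint speeds; "effort": joint torques, N m; "position": TCP position; "tcp_rot": TCP orientation; "force": force on the tool from outside, world axes, zero at the start; "torque": the same for the moment, N m; "gripper_width": opening from 0.0 (shut) to 1.0 (fully open); "grasp_force": force on a finger pad.
Only numpy, scipy, OpenCV 4.12 (cv2) and the standard library are available. Lean on these libraries where they do the work, as an engineer would, in place of code of your own. Each camera call takes 0.05 s, during which the arm holds its last target. There are 200 camera calls.

### The job

Clear up the bench by sorting the five loose things into their trays: both wooden offcuts flat on the floor of the plywood crate, both tins of stain standing on the floor of the steel drip tray, and the chisel lying flat in the green tool tray. Nothing may lie on top of anything else or on a tray's rim. Never tip a tin over on the way, and leave the blue mug standing where it is.

Things in the scene. Friction and masses are not known exactly. Their poses are not given: they have to be found in the camera images.
- pale_offcut_center (a point): A solid wooden offcut, pale straw-coloured wood with two dark round dots on top: 80 mm long (own x), 38 mm wide (own y), 36 mm high, about 80 g, lying loose on the bench. This point is its centre, 18 mm above its underside; z up.
- red_offcut_center (a point): A solid wooden offcut, dark red wood with one dark line across the top: 80 mm long (own x), 38 mm wide (own y), 36 mm high, about 80 g, lying loose on the bench. This point is its centre, 18 mm above its underside; z up.
- blue_tin_center (a point): A loose, closed, round tin of wood stain, bare metal with a blue lid and band: diameter 54 mm, 48 mm high overall with the lid disc, metal body 46 mm high, about 150 g, standing upright. This point is on its axis, 23 mm above its underside; z up along its axis.
- white_tin_center (a point): A loose, closed, round tin of wood stain, bare metal with a white lid and band: diameter 54 mm, 48 mm high overall with the lid disc, metal body 46 mm high, about 150 g, standing upright. This point is on its axis, 23 mm above its underside; z up along its axis.
- chisel_center (a point): A loose chisel lying flat along its own x, 144 mm long, 140 g: yellow handle (28 mm wide along own y, 26 mm high, rounded) from 72 mm behind (-x) to 18 mm ahead (+x) of this point, then a 10 mm neck and a flat steel blade 18 mm wide, clear of the bench. This point is the middle of the length, in the handle, 13 mm above its underside, near the centre of mass: grasp across the handle here. z up.
- crate: Offcut crate: low open box of pale plywood. Fixed to the bench, open on top, outside 130 mm (own x) by 210 mm (own y), inside 120 by 200 mm, walls 5 mm thick, floor 5 mm thick, rim 24 mm above the bench. Origin: centre of the underside, on the bench surface; z up.
- drip_tray: Drip tray: low open tray of bare silvery-grey steel. Fixed to the bench, open on top, outside 130 mm (own x) by 210 mm (own y), inside 120 by 200 mm, walls 5 mm thick, floor 5 mm thick, rim 20 mm above the bench. Origin: centre of the underside, on the bench surface; z up. A thin lip along each long side reaches 5 mm farther out.
- tool_tray: Tool tray: low open tray of green painted metal with a dark floor. Fixed to the bench, open on top, outside 130 mm (own x) by 210 mm (own y), inside 120 by 200 mm, walls 5 mm thick, floor 5 mm thick, rim 22 mm above the bench. Origin: centre of the underside, on the bench surface; z up.
- mug_center (a point): A loose blue ceramic mug standing on the bench, to be left alone: rim diameter 72 mm, 75 mm high, a handle at one side. This point is on its axis, half-way up.
There are look-alikes about, which are no part of the job. There is more than one size of the part that bears chisel_center; the job needs the smaller.

How it is judged:
By the outcome, as a careful person would: the job done as asked, in the order asked, and still so for the second after the job is handed in, with the robot touching nothing.
It also fails if it takes over 138 s, if anything falls off the work surface, if the arm or the gripper's body presses on something with over 40 N, if the wrist force passes 120 N, or if a joint passes its speed limit or range.

## Working session

There is one attempt and no reset: what is moved stays moved. The work goes in short steps, Python scripts to look and compute and a tool call to move; the robot and the scene stay as the last step left them, time stands still between calls to the robot, and variables do not carry over. Pictures are saved under pics/ and viewed, at most 14 in all, crops included, and the job is handed in when it is done.

Besides the shell and the picture viewer there is one more tool, called as a command line: name --pt "numbers of a row" for each row, then --argument value for the rest. drive_tool: Moves the arm, as the interface text tells. Its arguments: {"type":"object","properties":{"commands":{"type":"array","items":{"type":"array","items":{"type":"number"}}},"force":{"type":"number"}},"required":["commands"]}

```bash
mkdir -p pics; ls
python3 - <<'E'
from workcell import ctrl
import cv2
print(ctrl.get_obs())
for n in ("scene","top"):
    f=ctrl.grab_frame(n); cv2.imwrite(f"pics/{n}0.png",f[:,:,::-1]); print(n,ctrl.calibration(n))
print(ctrl.calibration("wrist"))
E
```

```text
pics
{'time': 0.0, 'joint_positions': array([ 1.10890287e+00,  3.59495403e-01,  1.51146857e+00,  3.34552267e-05,
        1.27250021e+00, -1.15090126e-01]), 'qvel': array([ 0.00025559, -0.00050475, -0.00111673,  0.0007403 ,  0.00111738,
        0.00020619]), 'effort': array([-1.35724131e-03, -5.27611685e+01, -2.78620201e+01, -4.25143526e-04,
        1.32063503e-02, -6.75344026e-06]), 'position': array([0.20363162, 0.56368844, 0.25244552]), 'tcp_rot': array([ 1.72538773e-01,  9.85002282e-01, -8.92547602e-04, -2.81555584e-04]), 'force': array([-0.29174571,  0.38379892, -0.41823409]), 'torque': array([-0.021194  ,  0.02075931,  0.0401061 ]), 'grasp_force': 0.0, 'gripper_width': 0.9995141724701415}
scene {'vfov': 42.662469535656015, 'cx': 324.41391432148754, 'cy': 207.2324893638743, 'distortion': array([-0.04478768,  0.        ,  0.        ,  0.        ,  0.        ]), 'rvec': array([ 2.03034302,  1.67945112, -0.52834242]), 'tvec': array([-0.01641088, -0.38621239,  1.88954902])}
top {'vfov': 57.22841228997657, 'cx': 316.99537639719654, 'cy': 197.35696147654215, 'distortion': array([-0.06283856,  0.        ,  0.        ,  0.        ,  0.        ]), 'rvec': array([ 2.13945828, -2.07390253,  0.21541453]), 'tvec': array([-0.08051256,  0.4954266 ,  1.01481686])}
{'vfov': 58.95875860656539, 'cx': 318.84911054055186, 'cy': 194.2620204240457, 'distortion': array([-0.0036447,  0.       ,  0.       ,  0.       ,  0.       ]), 'mount': array([[-6.44727831e-05, -9.49900362e-01, -3.12552871e-01,
         8.04165200e-02],
       [ 9.99999998e-01, -5.80347984e-05, -2.99005635e-05,
         7.68738132e-04],
       [ 1.02636133e-05, -3.12552872e-01,  9.49900364e-01,
        -1.19430190e-01],
       [ 0.00000000e+00,  0.00000000e+00,  0.00000000e+00,
         1.00000000e+00]])}
```

View pics/top0.png

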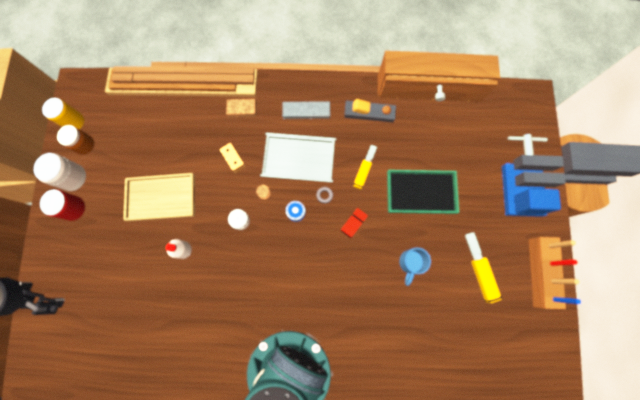

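View pics/scene0.png

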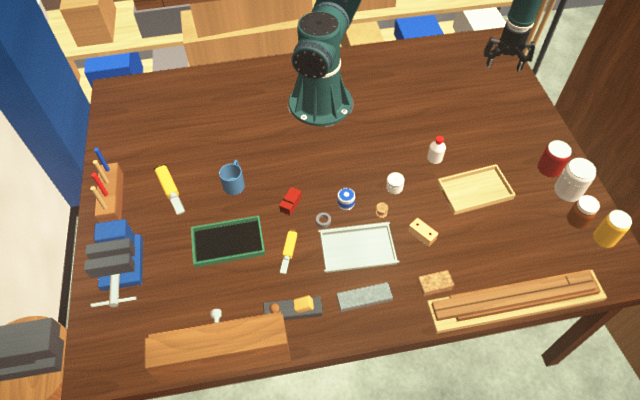

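The top view shows the crate at (158,197), drip tray (299,157) and tool tray (423,191). The loose things are the pale offcut (232,156), red offcut (354,223), blue tin (295,210) and white tin (238,219). The mug is at (414,262).

- **Chisel:** (365,166) or (482,267). The first is visibly shorter, so it should be the smaller one.
- **White tin:** (238,219), against the bottle with a red cap at (178,248) and the big jars at the left.

I'll confirm these with a crop and measurements.

```bash
cat > h.py <<'E'
import numpy as np, cv2
from workcell import ctrl
from scipy.spatial.transform import Rotation as R
def cam(n,obs=None):
    c=ctrl.calibration(n); f=200/np.tan(np.radians(c["vfov"]/2))
    K=np.array([[f,0,c["cx"]],[0,f,c["cy"]],[0,0,1]])
    if n=="wrist":
        T=np.eye(4); T[:3,:3]=R.from_quat(obs["tcp_rot"]).as_matrix(); T[:3,3]=obs["position"]
        M=T@c["mount"]; Rw,o=M[:3,:3],M[:3,3]
    else:
        Rc=cv2.Rodrigues(c["rvec"])[0]; Rw=Rc.T; o=-Rc.T@c["tvec"]
    return K,c["distortion"],Rw,o
def rays(C,px):
    K,d,Rw,o=C
    u=cv2.undistortPoints(np.float64(px).reshape(-1,1,2),K,d).reshape(-1,2)
    return o,np.c_[u,np.ones(len(u))]@Rw.T
def plane(C,px,z):
    o,d=rays(C,px); return o+d*((z-o[2])/d[:,2])[:,None]
def tri(C1,p1,C2,p2):
    out=[]
    for a,b in zip(np.reshape(p1,(-1,2)),np.reshape(p2,(-1,2))):
        o1,d1=rays(C1,[a]);o2,d2=rays(C2,[b])
        s=np.linalg.lstsq(np.c_[d1[0],-d2[0]],o2-o1,rcond=None)[0]
        A,B=o1+s[0]*d1[0],o2+s[1]*d2[0]; out.append(np.r_[(A+B)/2,np.linalg.norm(A-B)])
    return np.array(out)
def proj(C,p):
    K,d,Rw,o=C
    return cv2.projectPoints(np.float64(p).reshape(-1,1,3),cv2.Rodrigues(Rw.T)[0],-Rw.T@o,K,d)[0].reshape(-1,2)
def blob(img,lo,hi,roi):
    x0,y0,x1,y1=roi; hsv=cv2.cvtColor(img[y0:y1,x0:x1],cv2.COLOR_RGB2HSV)
    m=cv2.inRange(hsv,np.array(lo),np.array(hi))
    cs=cv2.findContours(m,cv2.RETR_EXTERNAL,cv2.CHAIN_APPROX_NONE)[0]
    c=max(cs,key=cv2.contourArea)+np.array([[x0,y0]])
    mo=cv2.moments(c); return np.array([mo["m10"],mo["m01"]])/mo["m00"],cv2.minAreaRect(c),c
E
python3 - <<'E'
import cv2,numpy as np
from h import *
s=cv2.imread("pics/scene0.png");t=cv2.imread("pics/top0.png")
a=cv2.resize(s[160:280,270:450],None,fx=4,fy=4,interpolation=cv2.INTER_CUBIC)
cv2.imwrite("pics/crop1.png",a)
S,T=cam("scene"),cam("top"); s=s[:,:,::-1].copy();t=t[:,:,::-1].copy()
Y=((20,150,120),(35,255,255))
items={"chisel":(*Y,(345,135,385,195),(275,225,305,280)),
"bigchisel":(*Y,(460,225,510,310),(145,155,195,220)),
"red":((0,170,80),(10,255,255),(330,200,380,245),(270,180,310,220)),
"pale":((15,40,150),(35,190,255),(215,138,248,175),(405,215,442,248)),
"white":((0,0,170),(180,60,255),(220,200,258,236),(380,165,412,200)),
"blue":((95,120,80),(125,255,255),(280,195,312,226),(330,180,362,215)),
"mug":((95,80,60),(125,255,255),(390,240,440,290),(210,155,250,200)),
"crate":((12,40,120),(35,190,255),(110,165,205,230),(430,155,525,220)),
"green":((60,80,30),(90,255,255),(375,160,470,225),(180,205,275,275)),
"steel":((0,0,120),(180,50,255),(255,125,345,190),(312,215,402,280)),}
for k,(lo,hi,r1,r2) in items.items():
    c1,m1,_=blob(t,lo,hi,r1); c2,m2,_=blob(s,lo,hi,r2)
    print(k,c1.round(1),c2.round(1),tri(T,c1,S,c2).round(4)[0], "rect bench",
      [np.round(v,0) for v in m1], "corners z=.02\n",plane(T,cv2.boxPoints(m1),.02)[:,:2].round(3).tolist())
E
```

```text
chisel [362.1 173.7] [288.5 248.1] [ 0.5883 -0.2032 -0.0014  0.0022] rect bench [array([362., 174.]), array([10., 29.]), np.float64(22.0)] corners z=.02
 [[0.544, -0.169], [0.631, -0.202], [0.62, -0.23], [0.534, -0.197]]
bigchisel [486.3 279.9] [161.6 182.4] [ 0.2736 -0.5736  0.0103  0.0094] rect bench [array([486., 280.]), array([47., 17.]), np.float64(70.0)] corners z=.02
 [[0.328, -0.52], [0.346, -0.568], [0.221, -0.608], [0.204, -0.561]]
red [353.7 222.4] [291.  199.4] [ 0.4314 -0.1732  0.0269  0.0039] rect bench [array([354., 222.]), array([17., 31.]), np.float64(37.0)] corners z=.02
 [[0.409, -0.129], [0.485, -0.183], [0.456, -0.223], [0.381, -0.168]]
pale [231.2 156.5] [422.6 231.4] [0.6236 0.2018 0.0258 0.0021] rect bench [array([231., 157.]), array([28., 15.]), np.float64(58.0)] corners z=.02
 [[0.65, 0.249], [0.677, 0.211], [0.6, 0.159], [0.573, 0.196]]
white [237.6 218.8] [395.5 181.5] [0.4303 0.1672 0.0327 0.0013] rect bench [array([238., 218.]), array([19., 19.]), np.float64(90.0)] corners z=.02
 [[0.461, 0.201], [0.463, 0.143], [0.406, 0.139], [0.404, 0.196]]
blue [294.
[... 391 characters left out ...]
 [0.32, -0.414], [0.256, -0.332]]
crate [159.  197.6] [477.1 187.1] [0.4907 0.4221 0.0151 0.0074] rect bench [array([157., 197.]), array([64., 94.]), np.float64(90.0)] corners z=.02
 [[0.588, 0.587], [0.596, 0.287], [0.398, 0.268], [0.388, 0.556]]
green [422.3 191.3] [226.7 240.5] [ 5.349e-01 -3.844e-01  1.240e-02  3.000e-04] rect bench [array([423., 191.]), array([42., 70.]), np.float64(90.0)] corners z=.02
 [[0.597, -0.279], [0.604, -0.495], [0.473, -0.489], [0.466, -0.278]]
steel [298.3 156.9] [357.5 246.6] [ 0.6317 -0.0023  0.0154  0.0011] rect bench [array([298., 157.]), array([71., 44.]), np.float64(5.0)] corners z=.02
 [[0.565, 0.108], [0.709, 0.107], [0.697, -0.115], [0.554, -0.107]]
```

View pics/crop1.png

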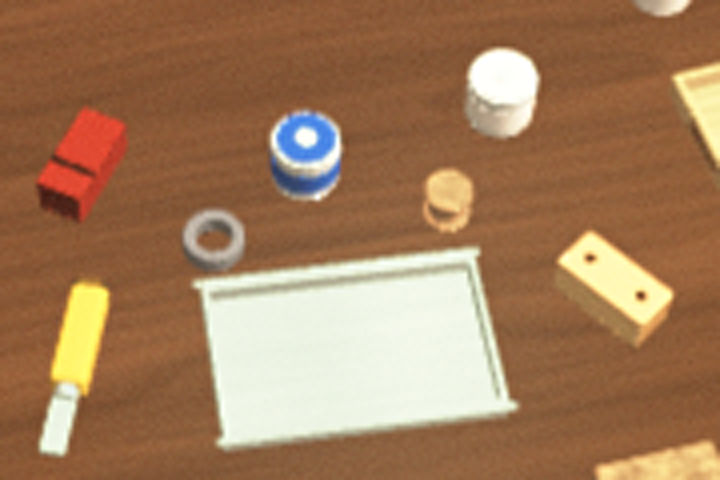

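The crop shows the short chisel at crop (75,370), the red offcut with one line at (85,165) and the pale offcut with two dots at (615,285). The blue-lid tin is at (305,155) and the white-lid tin at (503,92). The chisel handle measures about 90 mm, against about 135 mm for the other one, so this is the smaller chisel. A ring and a cork are clutter. Pale offcut first.

```bash
cat >> h.py <<'E'
def yaw(obs): 
    m=R.from_quat(obs["tcp_rot"]).as_matrix(); return np.degrees(np.arctan2(m[1,1],m[0,1]))
def plan(x,y,z,fy=None,obs=None):
    """units: turn first, then shift along the turned tool axes"""
    o=obs or ctrl.get_obs(); m=R.from_quat(o["tcp_rot"]).as_matrix(); t=0
    if fy is not None:
        w=(fy-yaw(o)+90)%180-90; t=-w/6; m=m@R.from_euler("z",t*6,degrees=True).as_matrix()
    s=m.T@(np.array([x,y,z])-o["position"])/.03
    print("turn %.2f shift %s norm %.1f j6 %.2f t %.1f yaw %.1f pos %s"%(t,s.round(2),np.linalg.norm(s),o["joint_positions"][5],o["time"],yaw(o),o["position"].round(4)))
def wrist(name):
    o=ctrl.get_obs(); f=ctrl.grab_frame("wrist"); cv2.imwrite(f"pics/{name}.png",f[:,:,::-1])
    np.savez(f"pics/{name}.npz",tcp_rot=o["tcp_rot"],position=o["position"]); return f,cam("wrist",o)
def load(name):
    return cv2.imread(f"pics/{name}.png")[:,:,::-1].copy(),cam("wrist",np.load(f"pics/{name}.npz"))
E
python3 -c "
from h import *
plan(.62,.2,.2,124.5)"
```

```text
turn -9.06 shift [ -4.57 -17.85   1.76] norm 18.5 j6 -0.12 t 0.1 yaw 70.1 pos [0.2037 0.5638 0.2525]
```

drive_tool --pt "0 0 0 -1 1" --pt "0 0 0 -1 1" --pt "0 0 0 -1 1" --pt "0 0 0 -1 1" --pt "0 0 0 -1 1" --pt "0 0 0 -1 1" --pt "0 0 0 -1 1" --pt "0 0 0 -1 1" --pt "0 0 0 -1 1" --pt "-0.24 -0.94 0.09 0 1" --pt "-0.24 -0.94 0.09 0 1" --pt "-0.24 -0.94 0.09 0 1" --pt "-0.24 -0.94 0.09 0 1" --pt "-0.24 -0.94 0.09 0 1" --pt "-0.24 -0.94 0.09 0 1" --pt "-0.24 -0.94 0.09 0 1" --pt "-0.24 -0.94 0.09 0 1" --pt "-0.24 -0.94 0.09 0 1" --pt "-0.24 -0.94 0.09 0 1" --pt "-0.24 -0.94 0.09 0 1"

```text
time: 1.77
position: [0.4442, 0.3507, 0.2231]
tcp_rot: [-0.293, 0.956, -0.0, -0.0]
force: [0.7, 0.2, 0.5]
gripper_width: 1.0
grasp_force: 0.0
```

drive_tool --pt "-0.24 -0.94 0.09 0 1" --pt "-0.24 -0.94 0.09 0 1" --pt "-0.24 -0.94 0.09 0 1" --pt "-0.24 -0.94 0.09 0 1" --pt "-0.24 -0.94 0.09 0 1" --pt "-0.24 -0.94 0.09 0 1" --pt "-0.24 -0.94 0.09 0 1" --pt "-0.24 -0.94 0.09 0 1" --pt "0 0 0 0 1" --pt "0 0 0 0 1"

```text
time: 2.6
position: [0.6184, 0.1962, 0.2011]
tcp_rot: [-0.292, 0.956, 0.0, -0.001]
force: [-0.5, 0.3, -0.6]
gripper_width: 1.001
grasp_force: 0.0
```

```bash
python3 -c "
from h import *
wrist('w1'); plan(.62,.2,.2,124.5)"
```

```text
turn -0.07 shift [-0.13  0.03  0.04] norm 0.1 j6 -1.96 t 2.6 yaw 124.1 pos [0.6173 0.1972 0.2013]
```

View pics/w1.png

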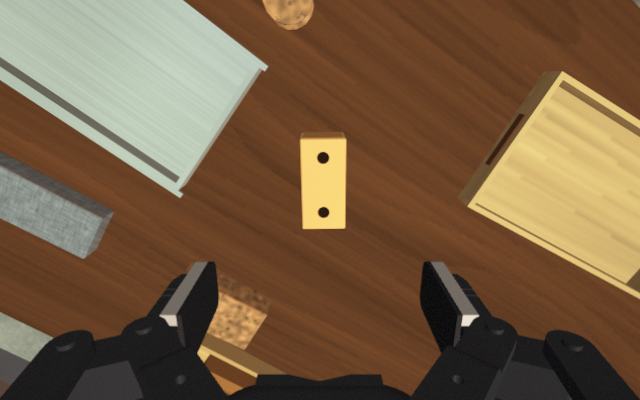

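The wrist view shows the pale offcut at (323,183), aligned with the jaws, with dots at (323,158) and (323,212). I'll measure the dots and compute the correction.

```bash
cat >> h.py <<'E'
def dots(img,roi,n=2):
    x0,y0,x1,y1=roi; g=cv2.cvtColor(img[y0:y1,x0:x1],cv2.COLOR_RGB2GRAY)
    m=np.uint8(g<90)*255; cs=sorted(cv2.findContours(m,cv2.RETR_EXTERNAL,cv2.CHAIN_APPROX_NONE)[0],key=cv2.contourArea)[-n:]
    p=np.array([cv2.minEnclosingCircle(c)[0] for c in cs])+[x0,y0]; return p[np.argsort(p[:,1])]
E
python3 -c "
from h import *
f,C=load('w1')
d=dots(f,(306,140,340,226)); p=plane(C,d,.036); print(d,p)
c=p.mean(0); v=p[1]-p[0]; a=np.degrees(np.arctan2(v[1],v[0])); print(a)
plan(c[0],c[1],.09,a+90)
for n in [(c[0],c[1],.036)]: print(proj(C,n))"
```

```text
[[322.70000076 157.29999924]
 [323.25       211.75      ]] [[0.60121292 0.18926367 0.036     ]
 [0.64040109 0.21644438 0.036     ]]
34.74497238657761
turn -0.11 shift [-0.21  0.09  3.71] norm 3.7 j6 -1.96 t 2.6 yaw 124.1 pos [0.6173 0.1972 0.2013]
[[322.98196743 185.20571713]]
```

drive_tool --pt "-0.05 0.02 0.92 -0.1 1" --pt "-0.05 0.02 0.92 0 1" --pt "-0.05 0.02 0.92 0 1" --pt "-0.05 0.02 0.92 0 1" --pt "0 0 0 0 1"

```text
time: 3.07
position: [0.6161, 0.2034, 0.0864]
tcp_rot: [-0.299, 0.954, 0.001, -0.005]
force: [-0.2, -0.1, -0.3]
gripper_width: 1.003
grasp_force: 0.0
```

```bash
python3 -c "
from h import *
f1,C1=load('w1'); d1=dots(f1,(306,140,340,226))
f,C=wrist('w2')
c=plane(C1,d1,.036); q=proj(C,c); x0,y0=q.min(0).astype(int)-30; x1,y1=q.max(0).astype(int)+30
d=dots(f,(x0,y0,x1,y1)); print(q,d)
p=tri(C1,d1,C,d);print(p); c=p.mean(0)
p=plane(C,d,.036).mean(0); plan(p[0],p[1],.027)"
```

```text
[[311.43022199 201.69986298]
 [311.88587383 283.68394844]] [[310.91509438 201.97169876]
 [311.125      284.5       ]]
[[6.01006513e-01 1.88956172e-01 3.75584226e-02 2.25546594e-04]
 [6.39776616e-01 2.15756283e-01 3.83418275e-02 3.57614275e-04]]
turn 0.00 shift [-0.1  -0.1   2.06] norm 2.1 j6 -1.97 t 3.1 yaw 124.8 pos [0.6176 0.2035 0.0889]
```

drive_tool --pt "-0.05 -0.05 0.7 0 1" --pt "-0.05 -0.05 0.7 0 1" --pt "0 0 0.65 0 1" --pt "0 0 0 0 1" --pt "0 0 0 0 0" --pt "0 0 0 0 0" --pt "0 0 0 0 0" --pt "0 0 0 0 0" --pt "0 0 0 0 0" --pt "0 0 0 0 0" --pt "0 0 0 0 0" --pt "0 0 0 0 0" --force 40

```text
time: 4.12
position: [0.6267, 0.2025, 0.0321]
tcp_rot: [-0.298, 0.954, -0.0, 0.001]
force: [-0.3, 1.6, 7.5]
gripper_width: 0.436
grasp_force: 41.7
```

drive_tool --pt "0 0 -1 0 0" --pt "0 0 -1 0 0" --pt "0 0 -1 0 0" --pt "0 0 -1 0 0" --pt "0 0 -1 0 0" --pt "0 0 -1 0 0"

```text
time: 4.62
position: [0.6252, 0.202, 0.2122]
tcp_rot: [-0.298, 0.954, -0.0, 0.0]
force: [1.1, 0.7, -1.5]
gripper_width: 0.439
grasp_force: 40.6
```

```bash
python3 -c "
from h import *
plan(.49,.43,.21,90)"
```

```text
turn 5.79 shift [4.51 7.6  0.07] norm 8.8 j6 -1.97 t 4.6 yaw 124.7 pos [0.6252 0.202  0.2122]
```

drive_tool --pt "0 0 0 1 0" --pt "0 0 0 1 0" --pt "0 0 0 1 0" --pt "0 0 0 1 0" --pt "0 0 0 1 0" --pt "0 0 0 0.8 0" --pt "0.5 0.84 0 0 0" --pt "0.5 0.84 0 0 0" --pt "0.5 0.84 0 0 0" --pt "0.5 0.84 0 0 0" --pt "0.5 0.84 0 0 0" --pt "0.5 0.84 0 0 0" --pt "0.5 0.84 0 0 0" --pt "0.5 0.84 0 0 0" --pt "0.5 0.84 0 0 0" --pt "0 0 0 0 0" --pt "0 0 0 0 0"

```text
time: 6.03
position: [0.4897, 0.4303, 0.2105]
tcp_rot: [-0.001, 1.0, 0.0, 0.0]
force: [0.7, -0.0, -1.6]
gripper_width: 0.437
grasp_force: 40.7
```

```bash
python3 -c "
from h import *
wrist('w3'); plan(.49,.43,.2,90)"
```

```text
turn 0.00 shift [0.02 0.02 0.35] norm 0.3 j6 -0.96 t 6.1 yaw 90.0 pos [0.4905 0.4293 0.2104]
```

View pics/w3.png

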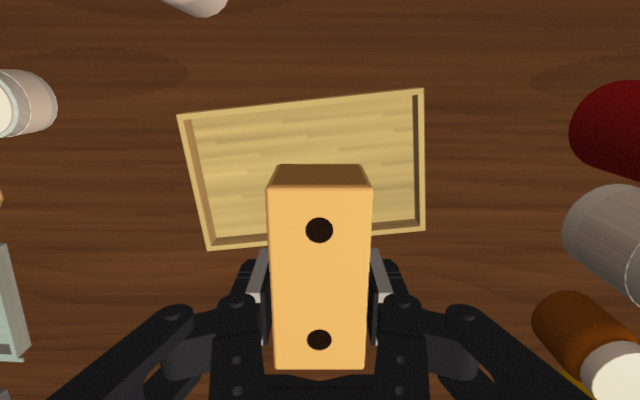

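The crate rim corners are at about (180,116), (423,89), (425,229) and (208,250), and the held offcut is aligned.

```bash
cat >> h.py <<'E'
def tray(C,px,z):
    p=plane(C,px,z); c=p[:,:2].mean(0)
    e=[np.linalg.norm(p[i]-p[i-1])*1000 for i in range(4)]
    v=(p[1]-p[0])-(p[3]-p[2]); print("centre",c.round(4),"edges",np.round(e),"long yaw %.1f"%(np.degrees(np.arctan2(v[1],v[0]))))
    print(p[:,:2].round(3).tolist()); return c
E
python3 -c "
from h import *
f,C=load('w3'); px=[(178,115),(424,88),(425.5,230),(208,251)]
c=tray(C,px,.024)
t=cv2.imread('pics/top0.png');b=t[165:230,115:205]
T=cam('top')
b=t[:,:,::-1].copy()
_,m,k=blob(b,(15,50,130),(35,190,255),(115,168,200,226)); print(m)
print(proj(T,np.c_[plane(C,px,.024)]))
# height: tri of corners from top image
ap=cv2.approxPolyDP(cv2.convexHull(k),5,True).reshape(-1,2);print(ap)
"
```

```text
centre [0.4926 0.4215] edges [129. 208. 129. 208.] long yaw 96.1
[[0.44, 0.312], [0.417, 0.518], [0.546, 0.532], [0.568, 0.325]]
((158.03550720214844, 196.50914001464844), (44.960479736328125, 74.47014617919922), 86.00909423828125)
[[190.41148381 214.54272996]
 [122.73545126 219.55276412]
 [124.3122533  178.31120594]
 [190.53715486 173.07129222]]
[[193 174]
 [193 216]
 [123 220]
 [126 177]]
```

```bash
python3 -c "
from h import *
plan(.4875,.469,.036,96)"
```

```text
turn -1.00 shift [-0.04  1.33  5.81] norm 6.0 j6 -0.96 t 6.1 yaw 90.0 pos [0.4905 0.4293 0.2104]
```

drive_tool --pt "0 0 0 -1 0" --pt "0 0.67 0 0 0" --pt "-0.04 0.66 0 0 0" --pt "0 0 1 0 0" --pt "0 0 1 0 0" --pt "0 0 1 0 0" --pt "0 0 1 0 0" --pt "0 0 0.8 0 0" --pt "0 0 0.5 0 0" --pt "0 0 0.3 0 0" --pt "0 0 0.15 0 0" --pt "0 0 0 0 0" --pt "0 0 0 0 0"

```text
time: 7.17
position: [0.4891, 0.4687, 0.0386]
tcp_rot: [-0.051, 0.999, 0.0, 0.001]
force: [1.2, -1.4, -0.4]
gripper_width: 0.437
grasp_force: 40.7
```

drive_tool --pt "0 0 0.07 0 0" --pt "0 0 0.05 0 0" --pt "0 0 0 0 0"

```text
time: 7.42
position: [0.4893, 0.4693, 0.0371]
tcp_rot: [-0.052, 0.999, 0.001, 0.001]
force: [-1.6, -4.2, 14.7]
gripper_width: 0.439
grasp_force: 42.6
```

Contact. Release, rise, and go to the white tin.

drive_tool --pt "0 0 0 0 0.62" --pt "0 0 0 0 0.62" --pt "0 0 0 0 0.62" --pt "0 0 0 0 0.62" --pt "0 0 -0.5 0 0.62" --pt "0 0 -1 0 0.62" --pt "0 0 -1 0 1" --pt "0 0 -1 0 1" --pt "0 0 -1 0 1" --pt "0 0 -1 0 1" --pt "0 0 0 0 1"

```text
time: 8.33
position: [0.4909, 0.4713, 0.2059]
tcp_rot: [-0.052, 0.999, 0.003, 0.004]
force: [0.2, 0.5, 1.0]
gripper_width: 1.001
grasp_force: 0.0
```

```bash
python3 -c "
from h import *
wrist('w4');plan(.43,.167,.2,96)"
```

```text
turn -0.01 shift [ 3.04 -9.86  0.04] norm 10.3 j6 -1.01 t 8.4 yaw 95.9 pos [0.4899 0.4706 0.203 ]
```

View pics/w4.png

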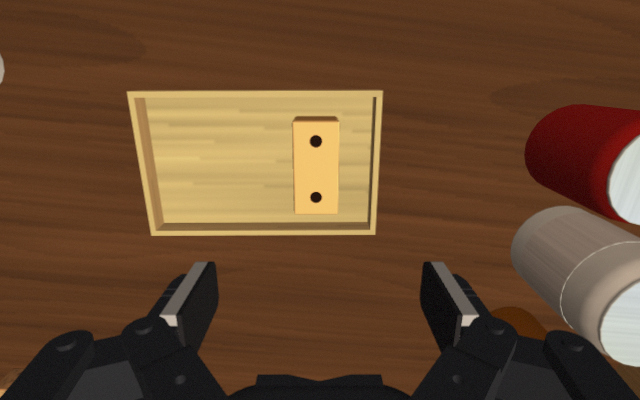

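The pale offcut lies flat at (316,165), with plenty of room to its left for the red one. Next I'll look over the white tin.

drive_tool --pt "0.3 -0.98 0 0 1" --pt "0.3 -0.98 0 0 1" --pt "0.3 -0.98 0 0 1" --pt "0.3 -0.98 0 0 1" --pt "0.3 -0.98 0 0 1" --pt "0.3 -0.98 0 0 1" --pt "0.3 -0.98 0 0 1" --pt "0.3 -0.98 0 0 1" --pt "0.3 -0.98 0 0 1" --pt "0.3 -0.98 0 0 1" --pt "0 0 0 0 1" --pt "0 0 0 0 1"

```text
time: 9.38
position: [0.4276, 0.1659, 0.198]
tcp_rot: [-0.05, 0.999, -0.0, -0.001]
force: [0.6, 0.7, 0.1]
gripper_width: 0.997
grasp_force: 0.0
```

```bash
python3 -c "
from h import *
wrist('w5');plan(.43,.167,.2,96)"
```

```text
turn -0.03 shift [-0.05 -0.   -0.06] norm 0.1 j6 -1.45 t 9.4 yaw 95.8 pos [0.4284 0.1669 0.1983]
```

View pics/w5.png

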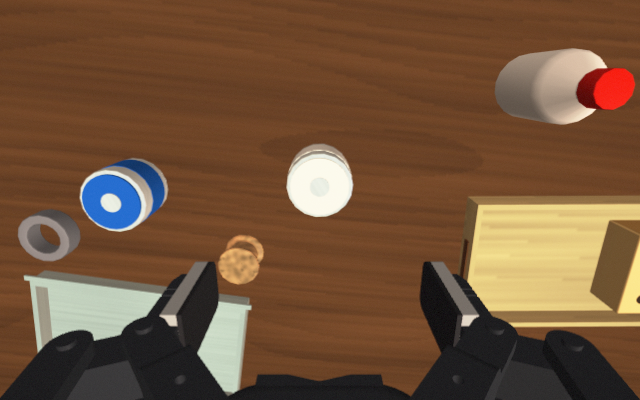

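The white tin lid is at (320,184) and the blue lid dot at (111,203). The cork at (240,265) is well clear.

```bash
cat >> h.py <<'E'
def dot(img,roi,lo,hi):
    c,m,k=blob(img,lo,hi,roi); return c,m
E
python3 -c "
from h import *
f,C=load('w5'); S=cam('scene');T=cam('top')
print(blob(f,(0,0,190),(180,60,255),(280,150,360,222))[:2], blob(f,(0,0,150),(180,90,255),(95,188,128,218))[:2])
p=plane(C,[(320,184.5),(111,203)],.048); print(p)
plan(p[0][0],p[0][1],.11)
t=cv2.imread('pics/top0.png')[:,:,::-1].copy(); 
print(blob(t,(0,0,150),(180,90,255),(290,205,300,216))[:2])
print(tri(C,(111,203),T,blob(t,(0,0,150),(180,90,255),(290,205,300,216))[0]))"
```

```text
(array([319.42308293, 184.55083555]), ((319.5, 185.0), (62.0, 65.0), 90.0)) (array([110.42813456, 202.33149847]), ((110.5, 202.0), (18.0, 19.0), 90.0))
[[0.42756537 0.16748568 0.048     ]
 [0.46006799 0.00078304 0.048     ]]
turn 0.00 shift [0.02 0.02 2.94] norm 2.9 j6 -1.45 t 9.4 yaw 95.8 pos [0.4284 0.1669 0.1983]
(array([294.77124183, 209.54248366]), ((295.0, 209.5), (5.0, 6.0), 90.0))
[[ 4.61304021e-01 -1.32418135e-03  4.44835160e-02  4.45925920e-04]]
```

drive_tool --pt "0 0 0.95 0 1" --pt "0 0 0.95 0 1" --pt "0 0 0.95 0 1" --pt "0 0 0 0 1" --pt "0 0 0 0 1"

```text
time: 9.85
position: [0.4276, 0.1678, 0.1123]
tcp_rot: [-0.052, 0.999, -0.0, -0.002]
force: [-0.7, -0.1, 0.8]
gripper_width: 1.003
grasp_force: 0.0
```

```bash
python3 -c "
from h import *
f1,C1=load('w5'); f,C=wrist('w6')
c1=np.array([319.5,184.5]); q=proj(C,plane(C1,[c1],.048))[0]; x,y=q.astype(int)
for lo in (190,210):
  c,m,_=blob(f,(0,0,lo),(180,60,255),(x-75,y-75,x+75,y+75)); print(q,c,m,tri(C1,c1,C,m[0]))
p=plane(C,[m[0]],.048)[0]; plan(p[0],p[1],.033)"
```

```text
[316.35782395 227.62689419] [315.99251467 223.11648264] ((316.0, 223.0), (92.0, 92.0), 90.0) [[4.34425349e-01 1.67616643e-01 2.48845026e-02 4.16489651e-04]]
[316.35782395 227.62689419] [315.71188091 226.97078464] ((315.5, 227.0), (84.0, 91.0), 90.0) [[0.42835661 0.16691471 0.04548308 0.00051281]]
turn 0.00 shift [ 0.05 -0.04  2.68] norm 2.7 j6 -1.45 t 9.9 yaw 96.0 pos [0.4288 0.168  0.1135]
```

Lid height is about 46 mm, which agrees with the text. Grasp and lift.

drive_tool --pt "0 0 0.9 0 1" --pt "0.05 -0.04 0.9 0 1" --pt "0 0 0.85 0 1" --pt "0 0 0 0 1" --pt "0 0 0 0 0" --pt "0 0 0 0 0" --pt "0 0 0 0 0" --pt "0 0 0 0 0" --pt "0 0 0 0 0" --pt "0 0 0 0 0" --pt "0 0 0 0 0" --pt "0 0 -0.5 0 0" --pt "0 0 -1 0 0" --pt "0 0 -1 0 0" --pt "0 0 -1 0 0" --pt "0 0 -1 0 0" --pt "0 0 -1 0 0" --pt "0 0 0 0 0"

```text
time: 11.4
position: [0.431, 0.1668, 0.2057]
tcp_rot: [-0.052, 0.999, 0.001, 0.006]
force: [0.7, 0.3, -1.5]
gripper_width: 0.623
grasp_force: 43.1
```

```bash
python3 -c "
from h import *
t=cv2.imread('pics/top0.png')[:,:,::-1].copy();T=cam('top')
_,m,k=blob(t,(0,0,120),(180,60,255),(255,125,345,190))
tray(T,[(266,134),(335,138.5),(332,181),(262,177)],.02)
plan(.63,.045,.2,94)"
```

```text
centre [ 0.6288 -0.0044] edges [140. 216. 137. 213.] long yaw -92.0
[[0.702, 0.101], [0.694, -0.115], [0.557, -0.109], [0.563, 0.105]]
turn 0.32 shift [-6.33 -4.51  0.26] norm 7.8 j6 -1.45 t 11.4 yaw 95.9 pos [0.431  0.1668 0.2057]
```

drive_tool --pt "-0.79 -0.56 0 0 0" --pt "-0.79 -0.56 0 0 0" --pt "-0.79 -0.56 0 0 0" --pt "-0.79 -0.56 0 0 0" --pt "-0.79 -0.56 0 0 0" --pt "-0.79 -0.56 0 0 0" --pt "-0.79 -0.56 0 0 0" --pt "-0.79 -0.56 0 0 0" --pt "0 0 0 0 0" --pt "0 0 0 0 0"

```text
time: 12.23
position: [0.6307, 0.0508, 0.199]
tcp_rot: [-0.051, 0.999, -0.0, 0.0]
force: [-0.9, 0.0, -2.0]
gripper_width: 0.624
grasp_force: 43.1
```

```bash
python3 -c "
from h import *
wrist('w7');plan(.63,.045,.2,94)"
```

```text
turn 0.31 shift [-0.01 -0.22 -0.04] norm 0.2 j6 -1.70 t 12.3 yaw 95.9 pos [0.6292 0.0516 0.1988]
```

View pics/w7.png

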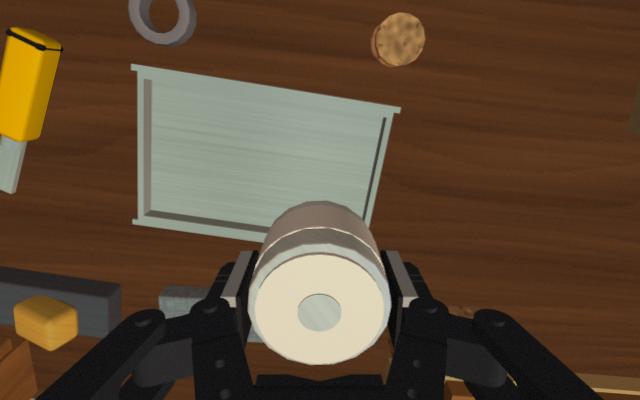

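The drip tray's outer lip corners are (132,66), (400,108) and (133,222); the fourth is hidden behind the tin. The centre follows from the diagonal.

```bash
python3 -c "
from h import *
f,C=load('w7')
p=plane(C,[(132,66),(400,108),(133,222)],.02)[:,:2];print(p)
c=(p[1]+p[2])/2; v=p[1]-p[0]; L=np.linalg.norm(v); u=v/L; print(c,L,np.linalg.norm(p[2]-p[0]),np.degrees(np.arctan2(u[1],u[0])))
a=c+.047*u; b=c-.047*u; print(a,b); plan(a[0],a[1],.042)"
```

```text
[[ 0.55713662 -0.10512193]
 [ 0.56768988  0.11218255]
 [ 0.69248838 -0.11258272]]
[ 6.30089132e-01 -2.00085071e-04] 0.21756057958251157 0.13555723823326996 87.21964822903078
[0.63236897 0.04674459] [ 0.62780929 -0.04714476]
turn 0.00 shift [-0.09 -0.17  5.23] norm 5.2 j6 -1.70 t 12.3 yaw 95.9 pos [0.6292 0.0516 0.1988]
```

drive_tool --pt "-0.09 -0.17 0 0 0" --pt "0 0 1 0 0" --pt "0 0 1 0 0" --pt "0 0 1 0 0" --pt "0 0 1 0 0" --pt "0 0 0.7 0 0" --pt "0 0 0.4 0 0" --pt "0 0 0.1 0 0" --pt "0 0 0 0 0" --pt "0 0 0 0 0"

```text
time: 13.12
position: [0.634, 0.0471, 0.0443]
tcp_rot: [-0.052, 0.999, -0.0, 0.001]
force: [0.8, 0.5, -1.3]
gripper_width: 0.619
grasp_force: 43.3
```

drive_tool --pt "0 0 0.05 0 0" --pt "0 0 0.05 0 0" --pt "0 0 0 0 0"

```text
time: 13.37
position: [0.6343, 0.0469, 0.0412]
tcp_rot: [-0.052, 0.999, -0.0, 0.001]
force: [0.8, 0.8, 2.5]
gripper_width: 0.618
grasp_force: 43.3
```

drive_tool --pt "0 0 0.02 0 0.62" --pt "0 0 0 0 0.66" --pt "0 0 0 0 0.7" --pt "0 0 0 0 0.76" --pt "0 0 0 0 0.76" --pt "0 0 -0.5 0 0.76" --pt "0 0 -1 0 0.76" --pt "0 0 -1 0 1" --pt "0 0 -1 0 1" --pt "0 0 -1 0 1" --pt "0 0 -1 0 1" --pt "0 0 0 0 1"

```text
time: 14.37
position: [0.6368, 0.0468, 0.211]
tcp_rot: [-0.052, 0.999, -0.001, 0.005]
force: [1.3, -0.1, 0.2]
gripper_width: 0.998
grasp_force: 0.0
```

```bash
python3 -c "
from h import *
f,C=wrist('w8')
print(blob(f,(0,0,190),(180,60,255),(250,100,400,260))[:2])
print(plane(C,[blob(f,(0,0,190),(180,60,255),(250,100,400,260))[1][0]],.053))
plan(.4605,.0,.11)"
```

```text
(array([319.76621924, 174.94893736]), ((319.7500305175781, 174.75), (61.51828384399414, 62.22539520263672), 45.0))
[[0.63289622 0.04768793 0.053     ]]
turn 0.00 shift [ 5.99 -0.95  3.23] norm 6.9 j6 -1.71 t 14.4 yaw 95.9 pos [0.6356 0.0469 0.2083]
```

The white tin stands upright in place. Blue tin next.

drive_tool --pt "1 -0.16 0 0 1" --pt "1 -0.16 0 0 1" --pt "1 -0.16 0 0 1" --pt "1 -0.16 0 0 1" --pt "1 -0.16 0 0 1" --pt "1 -0.16 0 0 1" --pt "0 0 1 0 1" --pt "0 0 1 0 1" --pt "0 0 1 0 1" --pt "0 0 0.2 0 1" --pt "0 0 0 0 1" --pt "0 0 0 0 1"

```text
time: 15.42
position: [0.4568, -0.0003, 0.1083]
tcp_rot: [-0.052, 0.999, 0.0, -0.001]
force: [-0.1, 0.6, 0.3]
gripper_width: 0.998
grasp_force: 0.0
```

```bash
python3 -c "
from h import *
f1,C1=load('w5'); f,C=wrist('w9')
c1=np.array([110.5,202.2]); q=proj(C,plane(C1,[c1],.048))[0]; x,y=q.astype(int)
c,m,_=blob(f,(0,0,150),(180,90,255),(x-24,y-24,x+24,y+24)); print(q,c,m,tri(C1,c1,C,c))
p=plane(C,[c],.048)[0]; print(p); plan(p[0],p[1],.033)"
```

```text
[318.26279515 234.84342883] [316.84798851 235.05172414] ((317.0, 235.0), (26.0, 28.0), 90.0) [[ 4.60021321e-01 -2.79705356e-04  4.68431895e-02  2.38643214e-04]]
[ 4.59622321e-01 -3.34096448e-04  4.80000000e-02]
turn 0.00 shift [-0.06 -0.01  2.53] norm 2.5 j6 -1.83 t 15.5 yaw 95.9 pos [ 4.577e-01 -4.000e-04  1.090e-01]
```

drive_tool --pt "-0.06 0 0.9 0 1" --pt "0 0 0.9 0 1" --pt "0 0 0.73 0 1" --pt "0 0 0 0 1" --pt "0 0 0 0 0" --pt "0 0 0 0 0" --pt "0 0 0 0 0" --pt "0 0 0 0 0" --pt "0 0 0 0 0" --pt "0 0 0 0 0" --pt "0 0 0 0 0" --pt "0 0 -0.5 0 0" --pt "0 0 -1 0 0" --pt "0 0 -1 0 0" --pt "0 0 -1 0 0" --pt "0 0 -1 0 0" --pt "0 0 -1 0 0" --pt "0 0 0 0 0"

```text
time: 16.97
position: [0.4625, -0.0006, 0.2041]
tcp_rot: [-0.052, 0.999, -0.001, 0.006]
force: [1.5, 0.1, -1.7]
gripper_width: 0.623
grasp_force: 42.4
```

```bash
python3 -c "
from h import *
plan(.627,-.047,.2)"
```

```text
turn 0.00 shift [-5.29 -2.11  0.2 ] norm 5.7 j6 -1.83 t 17.0 yaw 95.9 pos [ 0.4625 -0.0006  0.2041]
```

drive_tool --pt "-0.88 -0.35 0 0 0" --pt "-0.88 -0.35 0 0 0" --pt "-0.88 -0.35 0 0 0" --pt "-0.88 -0.35 0 0 0" --pt "-0.88 -0.35 0 0 0" --pt "-0.88 -0.35 0 0 0" --pt "0 0 0 0 0" --pt "0 0 1 0 0" --pt "0 0 1 0 0" --pt "0 0 1 0 0" --pt "0 0 1 0 0" --pt "0 0 0.7 0 0" --pt "0 0 0.4 0 0" --pt "0 0 0.15 0 0" --pt "0 0 0 0 0" --pt "0 0 0 0 0"

```text
time: 18.3
position: [0.6234, -0.0465, 0.0411]
tcp_rot: [-0.052, 0.999, -0.0, 0.001]
force: [1.0, -0.3, -0.8]
gripper_width: 0.62
grasp_force: 42.4
```

drive_tool --pt "0 0 0.05 0 0" --pt "0 0 0 0 0"

```text
time: 18.47
position: [0.6238, -0.0466, 0.0395]
tcp_rot: [-0.052, 0.999, -0.0, 0.001]
force: [0.9, 1.2, 0.5]
gripper_width: 0.621
grasp_force: 42.7
```

drive_tool --pt "0 0 0.04 0 0" --pt "0 0 0 0 0.62" --pt "0 0 0 0 0.66" --pt "0 0 0 0 0.7" --pt "0 0 0 0 0.76" --pt "0 0 0 0 0.76" --pt "0 0 -0.5 0 0.76" --pt "0 0 -1 0 0.76" --pt "0 0 -1 0 1" --pt "0 0 -1 0 1" --pt "0 0 -1 0 1" --pt "0 0 -1 0 1" --pt "0 0 0 0 1"

```text
time: 19.55
position: [0.6266, -0.0471, 0.2088]
tcp_rot: [-0.052, 0.999, -0.001, 0.005]
force: [0.6, -1.0, 1.4]
gripper_width: 1.003
grasp_force: 0.0
```

```bash
python3 -c "
from h import *
f,C=wrist('w10')
t=cv2.imread('pics/top0.png')[:,:,::-1].copy();T=cam('top')
c,m,k=blob(t,(20,150,120),(35,255,255),(345,135,385,195)); p=plane(T,cv2.boxPoints(m),.02);print(p)
plan(.60,-.21,.2,69)"
```

```text
[[ 0.54421731 -0.16921729  0.02      ]
 [ 0.63098555 -0.20160066  0.02      ]
 [ 0.61992815 -0.23024698  0.02      ]
 [ 0.53351753 -0.19744498  0.02      ]]
turn 4.49 shift [-1.16 -5.38  0.2 ] norm 5.5 j6 -1.86 t 19.6 yaw 95.9 pos [ 0.6253 -0.0468  0.206 ]
```

View pics/w10.png

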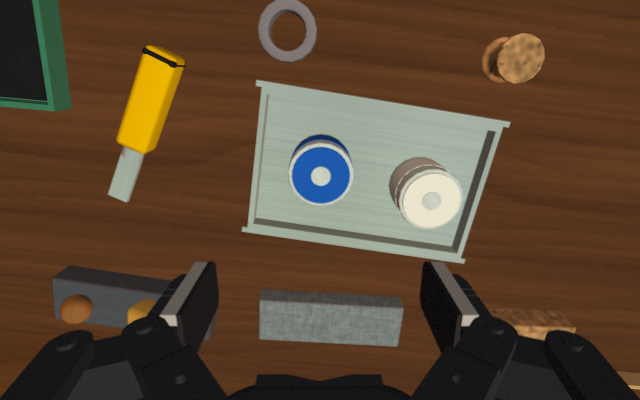

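Both tins are standing at (320,175) and (430,200). The chisel handle runs from (165,55) to (135,145), blade downward. Now above it.

drive_tool --pt "0 0 0 1 1" --pt "0 0 0 1 1" --pt "0 0 0 1 1" --pt "0 0 0 1 1" --pt "0 0 0 0.5 1" --pt "-0.21 -0.97 0 0 1" --pt "-0.21 -0.97 0 0 1" --pt "-0.21 -0.97 0 0 1" --pt "-0.21 -0.97 0 0 1" --pt "-0.21 -0.97 0 0 0.7" --pt "-0.1 -0.5 0 0 0.7" --pt "0 0 0 0 0.7" --pt "0 0 0 0 0.7"

```text
time: 20.68
position: [0.5967, -0.2087, 0.2012]
tcp_rot: [0.184, 0.983, 0.001, -0.001]
force: [0.3, 0.5, 0.5]
gripper_width: 0.701
grasp_force: 0.0
```

```bash
cat >> h.py <<'E'
def handle(f,C,roi,z):
    """chisel handle: long axis of the yellow region seen on plane z; front end = larger x"""
    c,m,k=blob(f,(15,150,120),(35,255,255),roi)
    p=plane(C,k.reshape(-1,2),z)[:,:2].astype(np.float32); r=cv2.minAreaRect(p)
    b=cv2.boxPoints(r); i=np.argmax([np.linalg.norm(b[1]-b[0]),np.linalg.norm(b[2]-b[1])]); v=(b[1+i]-b[i]); L=np.linalg.norm(v); v/=L
    if v[0]<0: v=-v
    print("c",r[0],"LxW",np.array(r[1])*1000,"yaw",np.degrees(np.arctan2(v[1],v[0])),"px",m); return np.array(r[0]),v,L,c
E
python3 -c "
from h import *
f,C=wrist('w11')
q=proj(C,[.585,-.199,.02])[0].astype(int);print(q)
x,y=q
h,v,L,c=handle(f,C,(max(x-90,0),max(y-110,0),x+90,min(y+110,399)),.018)
f0,C0=load('w10'); h0,v0,L0,c0=handle(f0,C0,(90,30,200,210),.018); print(tri(C0,c0,C,c))
t=h+v*(L/2-.018); print(t); plan(t[0],t[1],.09,np.degrees(np.arctan2(v[1],v[0]))+90)"
```

```text
[323 158]
c (0.5867903232574463, -0.19984227418899536) LxW [29.50069122 82.75725693] yaw -20.338816 px ((323.0, 158.5), (93.0, 34.0), 90.0)
c (0.5860558748245239, -0.19784730672836304) LxW [34.20788422 85.38878709] yaw -20.526796 px ((147.9499969482422, 104.6500015258789), (43.32320785522461, 95.50079345703125), 18.434946060180664)
[[ 5.85016471e-01 -1.99105511e-01  1.47446742e-02  5.07425006e-05]]
[ 0.60871137 -0.207968  ]
turn -0.13 shift [-0.38  0.13  3.71] norm 3.7 j6 -1.65 t 20.7 yaw 68.9 pos [ 0.5969 -0.2078  0.2014]
```

View pics/w11.png

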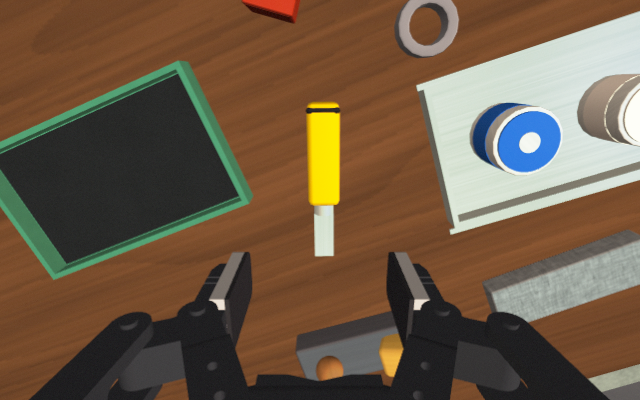

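The small chisel is at (323,155), aligned with the jaws and with clear space on both sides. Grasp it.

drive_tool --pt "-0.38 0.13 0 -0.13 0.7" --pt "0 0 1 0 0.7" --pt "0 0 1 0 0.7" --pt "0 0 1 0 0.7" --pt "0 0 1 0 0.7" --pt "0 0 0.9 0 0.7" --pt "0 0 0.6 0 0.7" --pt "0 0 0.35 0 0.7" --pt "0 0 0 0 0.7" --pt "0 0 0 0 0.7"

```text
time: 21.57
position: [0.6095, -0.208, 0.0268]
tcp_rot: [0.176, 0.984, 0.0, -0.0]
force: [0.3, -0.4, 0.6]
gripper_width: 0.701
grasp_force: 0.0
```

drive_tool --pt "0 0 0.05 0 0" --pt "0 0 0 0 0" --pt "0 0 0 0 0" --pt "0 0 0 0 0" --pt "0 0 0 0 0" --pt "0 0 0 0 0" --pt "0 0 0 0 0" --pt "0 0 0 0 0" --pt "0 0 -0.5 0 0" --pt "0 0 -1 0 0" --pt "0 0 -1 0 0" --pt "0 0 -1 0 0" --pt "0 0 -1 0 0" --pt "0 0 -1 0 0" --pt "0 0 0 0 0" --force 50

```text
time: 22.82
position: [0.6127, -0.2107, 0.1974]
tcp_rot: [0.176, 0.984, -0.001, 0.005]
force: [0.2, -0.6, -1.0]
gripper_width: 0.321
grasp_force: 50.0
```

```bash
python3 -c "
from h import *
f,C=load('w11')
p=plane(C,[(182,62),(250,199),(55,278)],.022)[:,:2]; print(p, np.linalg.norm(p[1]-p[0]),np.linalg.norm(p[2]-p[1]))
v=p[2]-p[1]; c=(p[0]+p[2])/2; a=np.degrees(np.arctan2(v[1],v[0])); print(c,a)
plan(c[0],c[1],.2,a+90)"
```

```text
[[ 0.47128705 -0.2754024 ]
 [ 0.59521914 -0.27304494]
 [ 0.6004926  -0.48219304]] 0.12395451299644925 0.20921458050833575
[ 0.53588982 -0.37879772] -88.55565003876542
turn 11.38 shift [-5.54 -2.7  -0.09] norm 6.2 j6 -1.65 t 22.8 yaw 69.7 pos [ 0.6127 -0.2107  0.1974]
```

drive_tool --pt "0 0 0 1 0" --pt "0 0 0 1 0" --pt "0 0 0 1 0" --pt "0 0 0 1 0" --pt "0 0 0 1 0" --pt "0 0 0 1 0" --pt "0 0 0 1 0" --pt "0 0 0 1 0" --pt "0 0 0 1 0" --pt "0 0 0 1 0" --pt "0 0 0 1 0" --pt "0 0 0 0.4 0" --pt "-0.9 -0.44 0 0 0" --pt "-0.9 -0.44 0 0 0" --pt "-0.9 -0.44 0 0 0" --pt "-0.9 -0.44 0 0 0" --pt "-0.9 -0.44 0 0 0" --pt "-0.9 -0.44 0 0 0" --pt "0 0 0 0 0" --pt "0 0 0 0 0"

```text
time: 24.48
position: [0.5327, -0.3742, 0.1897]
tcp_rot: [0.7, 0.714, -0.0, -0.0]
force: [0.8, 0.2, -1.9]
gripper_width: 0.316
grasp_force: 49.9
```

```bash
python3 -c "
from h import *
f,C=wrist('w12')
plan(.534,-.38,.038,1.4)"
```

```text
turn -0.03 shift [-0.25  0.02  5.06] norm 5.1 j6 -0.74 t 24.5 yaw 1.2 pos [ 0.5332 -0.3728  0.1897]
```

View pics/w12.png

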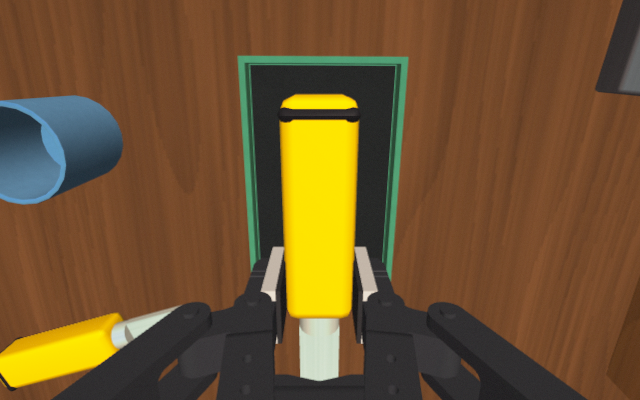

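The chisel is aligned over the tool tray, whose rim corners are at (238,57) and (408,57). The mug is well clear to the left.

```bash
python3 -c "
from h import *
f,C=load('w12')
p=plane(C,[(238,57),(408,57)],.022); print(p, p.mean(0)-[0,.105,0])"
```

```text
[[ 0.46949046 -0.27920399  0.022     ]
 [ 0.59835894 -0.27667507  0.022     ]] [ 0.5339247  -0.38293953  0.022     ]
```

drive_tool --pt "-0.31 0.02 0 0 0" --pt "0 0 1 0 0" --pt "0 0 1 0 0" --pt "0 0 1 0 0" --pt "0 0 1 0 0" --pt "0 0 0.7 0 0" --pt "0 0 0.36 0 0" --pt "0 0 0.1 0 0" --pt "0 0 0 0 0" --pt "0 0 0 0 0"

```text
time: 25.37
position: [0.5358, -0.3826, 0.0368]
tcp_rot: [0.699, 0.715, 0.0, 0.001]
force: [0.4, -0.8, -2.1]
gripper_width: 0.317
grasp_force: 49.8
```

drive_tool --pt "0 0 0.05 0 0" --pt "0 0 0.05 0 0" --pt "0 0 0 0 0"

```text
time: 25.62
position: [0.5352, -0.3825, 0.0335]
tcp_rot: [0.699, 0.715, -0.0, 0.001]
force: [-0.3, 0.2, -2.7]
gripper_width: 0.316
grasp_force: 49.8
```

drive_tool --pt "0 0 0.05 0 0" --pt "0 0 0 0 0"

```text
time: 25.78
position: [0.5351, -0.3826, 0.032]
tcp_rot: [0.699, 0.715, 0.0, 0.001]
force: [0.2, 0.4, 3.2]
gripper_width: 0.319
grasp_force: 50.4
```

drive_tool --pt "0 0 0.05 0 0" --pt "0 0 0 0 0"

```text
time: 25.95
position: [0.5352, -0.3825, 0.0319]
tcp_rot: [0.699, 0.715, -0.0, 0.001]
force: [-3.3, 3.4, 15.0]
gripper_width: 0.316
grasp_force: 52.0
```

drive_tool --pt "0 0 0 0 0.5" --pt "0 0 0 0 0.5" --pt "0 0 0 0 0.5" --pt "0 0 0 0 0.5" --pt "0 0 -0.5 0 0.5" --pt "0 0 -1 0 0.5" --pt "0 0 -1 0 0.5" --pt "0 0 -1 0 1" --pt "0 0 -1 0 1" --pt "0 0 -1 0 1" --pt "0 0 0 0 1"

```text
time: 26.87
position: [0.5376, -0.3846, 0.2012]
tcp_rot: [0.699, 0.715, 0.0, 0.005]
force: [1.4, -1.6, 0.2]
gripper_width: 0.995
grasp_force: 0.0
```

```bash
python3 -c "
from h import *
f,C=wrist('w13'); h,v,L,c=handle(f,C,(200,40,440,260),.022)
plan(.431,-.173,.2,55)"
```

```text
c (0.5347221493721008, -0.3562312126159668) LxW [28.64887193 82.42896944] yaw -88.65014 px ((314.0, 139.5), (97.0, 34.0), 90.0)
turn -8.95 shift [ 6.91  3.74 -0.11] norm 7.9 j6 -0.75 t 26.9 yaw 1.3 pos [ 0.5367 -0.3838  0.1984]
```

The chisel lies flat and straight in the tray. Red offcut next.

drive_tool --pt "0 0 0 -1 1" --pt "0 0 0 -1 1" --pt "0 0 0 -1 1" --pt "0 0 0 -1 1" --pt "0 0 0 -1 1" --pt "0 0 0 -1 1" --pt "0 0 0 -1 1" --pt "0 0 0 -1 1" --pt "0 0 0 -1 1" --pt "0.87 0.47 0 0 1" --pt "0.87 0.47 0 0 1" --pt "0.87 0.47 0 0 1" --pt "0.87 0.47 0 0 1" --pt "0.87 0.47 0 0 1" --pt "0.87 0.47 0 0 1" --pt "0.87 0.47 0 0 1" --pt "0.87 0.47 0 0 1" --pt "0 0 0 0 1" --pt "0 0 0 0 1"

```text
time: 28.5
position: [0.4256, -0.1688, 0.1935]
tcp_rot: [0.297, 0.955, 0.0, -0.001]
force: [0.6, -0.0, 0.6]
gripper_width: 1.001
grasp_force: 0.0
```

```bash
python3 -c "
from h import *
f,C=wrist('w14')
q=proj(C,[.431,-.173,.036])[0].astype(int);print(q); x,y=q
plan(.431,-.173,.09,55)"
```

```text
[317 190]
turn 0.06 shift [-0.17  0.    3.46] norm 3.5 j6 -1.50 t 28.6 yaw 55.4 pos [ 0.4269 -0.1701  0.1939]
```

View pics/w14.png

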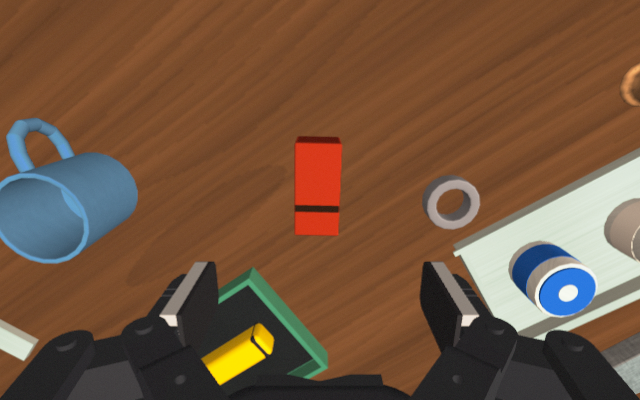

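The red offcut with one line has its top face from (295,143) to (340,235), aligned. The ring at (452,203) is clear of the finger.

drive_tool --pt "-0.17 0 0.86 0 1" --pt "0 0 0.86 0 1" --pt "0 0 0.86 0 1" --pt "0 0 0.86 0 1" --pt "0 0 0 0 1" --pt "0 0 0 0 1"

```text
time: 29.05
position: [0.4309, -0.1738, 0.0901]
tcp_rot: [0.298, 0.954, 0.0, -0.002]
force: [0.7, -0.7, -0.5]
gripper_width: 0.999
grasp_force: 0.0
```

```bash
python3 -c "
from h import *
f1,C1=load('w14'); f,C=wrist('w15')
def line(f,roi):
    x0,y0,x1,y1=roi; a=f[y0:y1,x0:x1].astype(int); m=np.uint8(a[:,:,0]<110)*255
    c=max(cv2.findContours(m,0,1)[0],key=cv2.contourArea); return np.array(cv2.minAreaRect(c)[0])+[x0,y0]
l1=line(f1,(300,195,334,225)); q=proj(C,plane(C1,[l1],.036))[0].astype(int)
l2=line(f,(q[0]-22,q[1]-20,q[0]+22,q[1]+20)); P=tri(C1,l1,C,l2)[0]; print(l1,l2,P)
_,m,k=blob(f,(0,170,200),(10,255,255),(q[0]-80,q[1]-170,q[0]+80,min(q[1]+90,399))); print(m)
p=plane(C,k.reshape(-1,2),.036)[:,:2].astype(np.float32); r=cv2.minAreaRect(p);print(r)
plan(r[0][0],r[0][1],.029,55.4)"
```

```text
[316.5 208. ] [316.48899841 260.95095253] [ 4.42750205e-01 -1.82469838e-01  3.65335188e-02  3.90521096e-04]
((320.0, 209.5), (91.0, 70.0), 90.0)
((0.41989994049072266, -0.16514812409877777), (0.03609057515859604, 0.05113030597567558), 53.93996047973633)
turn -0.02 shift [0.5  0.02 2.08] norm 2.1 j6 -1.50 t 29.1 yaw 55.3 pos [ 0.4319 -0.1742  0.0913]
```

```bash
python3 -c "
from h import *
f1,C1=load('w14'); p=plane(C1,[(317.5,143),(317.5,235.5)],.036); c=p.mean(0); print(p,c,np.linalg.norm(p[1]-p[0]))
plan(c[0],c[1],.029,55.2)"
```

```text
[[ 0.39868709 -0.15075082  0.036     ]
 [ 0.46412963 -0.19600796  0.036     ]] [ 0.43140836 -0.17337939  0.036     ] 0.07956716519542349
turn 0.01 shift [0.03 0.01 2.08] norm 2.1 j6 -1.50 t 29.1 yaw 55.3 pos [ 0.4319 -0.1742  0.0913]
```

drive_tool --pt "0.03 0 0.7 0 1" --pt "0 0 0.7 0 1" --pt "0 0 0.68 0 1" --pt "0 0 0 0 1" --pt "0 0 0 0 0" --pt "0 0 0 0 0" --pt "0 0 0 0 0" --pt "0 0 0 0 0" --pt "0 0 0 0 0" --pt "0 0 0 0 0" --pt "0 0 0 0 0" --pt "0 0 0 0 0" --pt "0 0 -1 0 0" --pt "0 0 -1 0 0" --pt "0 0 -1 0 0" --pt "0 0 -1 0 0" --pt "0 0 -1 0 0" --pt "0 0 -1 0 0" --pt "0 0 0 0 0" --force 40

```text
time: 30.68
position: [0.4338, -0.1746, 0.2151]
tcp_rot: [0.298, 0.955, -0.001, 0.005]
force: [0.8, -0.0, 0.3]
gripper_width: 0.441
grasp_force: 41.0
```

```bash
python3 -c "
from h import *
plan(.4977,.374,.2,96)"
```

```text
turn -6.78 shift [-4.03 17.97  0.42] norm 18.4 j6 -1.50 t 30.7 yaw 55.3 pos [ 0.4338 -0.1746  0.2151]
```

drive_tool --pt "0 0 0 -0.97 0" --pt "0 0 0 -0.97 0" --pt "0 0 0 -0.97 0" --pt "0 0 0 -0.97 0" --pt "0 0 0 -0.97 0" --pt "0 0 0 -0.97 0" --pt "0 0 0 -0.97 0" --pt "-0.21 0.95 0 0 0" --pt "-0.21 0.95 0 0 0" --pt "-0.21 0.95 0 0 0" --pt "-0.21 0.95 0 0 0" --pt "-0.21 0.95 0 0 0" --pt "-0.21 0.95 0 0 0" --pt "-0.21 0.95 0 0 0" --pt "-0.21 0.95 0 0 0" --pt "-0.21 0.95 0 0 0" --pt "-0.21 0.95 0 0 0"

```text
time: 32.1
position: [0.4628, 0.1186, 0.209]
tcp_rot: [-0.053, 0.999, -0.0, 0.0]
force: [0.3, 0.6, -1.7]
gripper_width: 0.437
grasp_force: 41.0
```

drive_tool --pt "-0.21 0.95 0 0 0" --pt "-0.21 0.95 0 0 0" --pt "-0.21 0.95 0 0 0" --pt "-0.21 0.95 0 0 0" --pt "-0.21 0.95 0 0 0" --pt "-0.21 0.95 0 0 0" --pt "-0.21 0.95 0 0 0" --pt "-0.21 0.95 0 0 0" --pt "-0.21 0.95 0 0 0" --pt "0 0 0 0 0" --pt "0 0 0 0 0"

```text
time: 33.02
position: [0.4922, 0.3793, 0.2085]
tcp_rot: [-0.054, 0.999, -0.0, -0.0]
force: [0.4, -0.6, -1.7]
gripper_width: 0.441
grasp_force: 41.0
```

```bash
python3 -c "
from h import *
f,C=wrist('w16')
print(plane(load('w4')[1],dots(load('w4')[0],(296,120,336,210)),.041))
plan(.4977,.374,.042,96)"
```

```text
[[0.46089    0.46721535 0.041     ]
 [0.50794805 0.47196295 0.041     ]]
turn 0.02 shift [-0.18 -0.15  5.55] norm 5.6 j6 -1.13 t 33.1 yaw 96.1 pos [0.492  0.378  0.2084]
```

drive_tool --pt "-0.1 -0.15 0 0 0" --pt "0 0 1 0 0" --pt "0 0 1 0 0" --pt "0 0 1 0 0" --pt "0 0 1 0 0" --pt "0 0 0.8 0 0" --pt "0 0 0.5 0 0" --pt "0 0 0.25 0 0" --pt "0 0 0 0 0" --pt "0 0 0 0 0"

```text
time: 33.9
position: [0.4965, 0.3732, 0.0428]
tcp_rot: [-0.052, 0.999, -0.0, 0.0]
force: [-0.4, 0.3, -1.0]
gripper_width: 0.436
grasp_force: 41.0
```

drive_tool --pt "0 0 0.06 0 0" --pt "0 0 0.06 0 0" --pt "0 0 0 0 0"

```text
time: 34.15
position: [0.4967, 0.3743, 0.0396]
tcp_rot: [-0.053, 0.999, 0.0, 0.001]
force: [-0.6, -0.1, -0.8]
gripper_width: 0.439
grasp_force: 41.0
```

drive_tool --pt "0 0 0.06 0 0" --pt "0 0 0 0 0"

```text
time: 34.32
position: [0.4962, 0.3741, 0.0372]
tcp_rot: [-0.053, 0.999, 0.0, 0.0]
force: [0.1, 0.2, -1.0]
gripper_width: 0.437
grasp_force: 41.0
```

drive_tool --pt "0 0 0.05 0 0" --pt "0 0 0 0 0"

```text
time: 34.48
position: [0.4962, 0.3742, 0.0355]
tcp_rot: [-0.053, 0.999, 0.0, 0.0]
force: [-1.0, 0.6, 0.1]
gripper_width: 0.44
grasp_force: 41.2
```

drive_tool --pt "0 0 0.03 0 0" --pt "0 0 0 0 0.45" --pt "0 0 0 0 0.62" --pt "0 0 0 0 0.62" --pt "0 0 0 0 0.62" --pt "0 0 -0.5 0 0.62" --pt "0 0 -1 0 0.62" --pt "0 0 -1 0 0.62" --pt "0 0 -1 0 0.62" --pt "0 0 -1 0 0.62" --pt "0 0 -1 0 0.62" --pt "0 0 -1 0 0.62" --pt "0 0 0 0 0.62"

```text
time: 35.57
position: [0.4992, 0.376, 0.2362]
tcp_rot: [-0.053, 0.999, 0.002, 0.005]
force: [0.9, 1.0, 1.3]
gripper_width: 0.617
grasp_force: 0.0
```

```bash
python3 -c "
from h import *
w,_=wrist('w17'); s=ctrl.grab_frame('scene')
a=cv2.resize(s[140:290,180:540],(800,333)); b=cv2.resize(w,(420,262))
im=np.zeros((600,800,3),np.uint8); im[:333]=a; im[335:597,:420]=b
cv2.imwrite('pics/final.png',im[:,:,::-1])"
```

```text
(no output)
```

View pics/final.png

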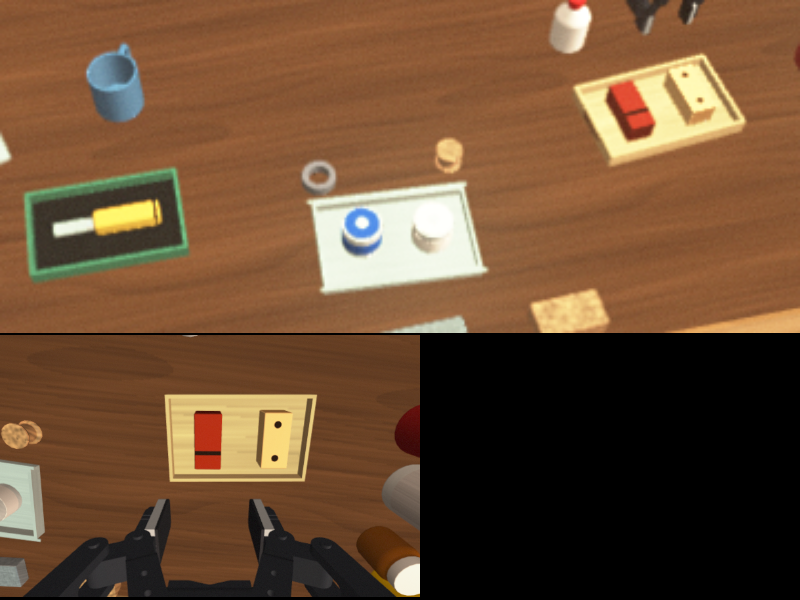

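The final picture shows both offcuts flat in the crate at (630,110) and (690,95). Both tins stand in the drip tray at (362,230) and (433,227), and the chisel lies flat in the tool tray at (110,218). The mug stands untouched and the gripper is clear of everything.

```bash
python3 -c "
from workcell import ctrl
print(ctrl.finish_job())"
```

```text
the job is handed in; nothing more can be done
None
```

All five things are in their trays (offcuts flat in the crate, tins standing in the drip tray, chisel flat in the tool tray), the mug is still standing where it was, and the job is handed in at about 36 s.

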